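# Set the finishing rack and lay the moulding strips on its rails

### The arm

A 7-joint arm with a two-finger parallel gripper is mounted at the origin on the work surface. World frame = base frame: x ahead of the robot, y to its left, z up, the work surface at z = 0. Lengths are in m, angles in rad, forces in N, time in s.
With the tool pointing down it reaches from about 0.35 to 0.9 m from the base axis. Payload 8.1 kg.
Tool frame: the origin (TCP) lies between the finger pads; the fingertips stand 11 mm ahead of it and the grasp point (between the pads) lies 8 mm behind it; z points along the fingers, y is the line along which they close (so a half turn about z gives the same grasp; the last joint's range is limited). The gripper opens to 92 mm and grips with 3 to 60 N. Pads are 19 mm wide; open, the fingers measure 130 mm over their backs; the gripper's body (75 mm by 190 mm) begins 47 mm behind the grasp point.
Start: joints at [1.092, 0.434, 0.025, 1.573, -0.012, 1.134, -0.075], TCP at [0.229, -0.581, 0.238] pointing down, gripper open.
Joint ranges: [-2.62, 2.62], [-0.44, 2.09], [-1.27, 1.32], [0.08, 2.57], [-1.32, 4.46], [0.12, 2], [-2.74, 2.74]. Speed limits (rad/s): [2.22, 2.22, 3.01, 3.01, 3.14, 3.14, 3.14].

### API

Orientations are given as a rotation vector (axis times angle).
In Python, from cell import observe, get_image, camera_params, sign_off gives the robot as it stands.
- The arm moves only by the shell command python3 -m pendant 'ROWS' [FORCE]. ROWS is JSON, one flat list of numbers, 7 for each row, row after row: the shift along the tool's x, y, z in m, then the turn, a rotation vector about the tool's x, y, z in rad, then the finger opening in m, from 0 to 0.0918. In form: [dx, dy, dz, rx, ry, rz, jaw, dx, dy, dz, rx, ry, rz, jaw, ...]. A call has 1 to 10 rows; each row shifts and turns the commanded pose from where the row before left it, along the tool's axes as they then stand; what a row does not reach is not made up. A row lasts 1/8 s, in which the tool goes at most 62.5 mm and 10.7 degrees, less where a joint would pass 70% of its speed; a pose out of reach is approached as far as the arm can. A call is refused whole if a number of a shift passes 0.0625 or a number of a turn 0.188, either way. A call with a gripper value outside its range is refused whole. The fingers move at their own pace and stop on an object; FORCE is the grip in N (left out, the last holds). Time passes only in rows, so rows that do not move let the fingers close. It gives the time, the measured TCP pose, the force, the opening and the grip force at its end, in the units of the state.
- observe(): the state, without advancing time (a new reading comes with each control period).
- get_image(name): name is "scene" or "top" or "wrist"; returns the picture (480x640x3 uint8, red, green, blue); there is no depth.
- camera_params(name): a dict with "intrinsics" (3x3 intrinsics, pixels), "eye" and "rotation" of the camera in the world; the wrist camera has in their place "T_tool_cam" (4x4, takes a point from camera to tool coordinates, whose origin is the TCP and whose axes are the flange's). Camera axes: x right, y down, z forward; pixel columns grow to the right and rows downward; lengths in m; the calibration is good to about 2 mm. The wrist camera is an equidistant fisheye: a pixel r from the principal point sees the ray r / f radians off the axis. A picture is of the moment at which its call begins: read the wrist's pose just before it. camera_params takes no time and is no camera call.
- sign_off(): hands the job in; it is judged then, once.
The state is a dict: "clock": time; "joints": joint angles; "dq": joint speeds; "joint_efforts": joint torques, N m; "position": TCP position; "ee_rot": TCP orientation; "force": force on the tool from outside, world axes, zero at the start; "ft_torque": the same for the moment, N m; "width": opening from 0.0 (shut) to 1.0 (fully open); "gripper_force": force on a finger pad.
Only numpy, scipy, OpenCV 4.12 (cv2) and the standard library are available. Lean on these libraries where they do the work, as an engineer would, in place of code of your own. Each camera call takes 0.05 s, during which the arm holds its last target. There are 200 camera calls.

### The job

Loosen the clamp knob of the finishing rack (counter-clockwise), slide the loose rail in until it stands over the brass line, and tighten the knob again before any strip touches the rails. Then lay every moulding strip from the bench across the two narrow rails, rib up, square to the rails and centred so that it overhangs both about equally, with the strips not touching one another. Leave the other things on the bench where they are.

Things in the scene. Friction and masses are not known exactly. Their poses are not given: they have to be found in the camera images.
- rack: Rack fixed to the bench: dark wooden base 290 x 400 x 16 mm with two upright wooden rails along its y, each 300 mm long (y -150 to 150), 10 mm thick, tops 75 mm above the bench, with 8 mm high stops on the last 10 mm of each end. Origin: on the bench under the middle of the fixed rail (nearest the robot); z up, x square across towards the sliding rail.
- line (a point): Middle of the brass line, 6 mm wide, inlaid in the top of the rack's base (16 mm up) parallel to the rails, 100 mm from the centre of the fixed rail (rack x = 0.100). It shows past the rack's -y end of the sliding rail.
- carriage (a joint): Travel of the sliding rail along the rack's x, 0 to 0.145 m. Rails' centre distance = 0.080 + this; 0.020 is over the brass line. Drag about 2 N with the clamp loose; held fast when tight. Can be pinched from above across its 10 mm thickness and dragged.
- rail_top (a point): Middle of the top edge of the sliding rail, 75 mm above the bench.
- clamp_knob (a joint): Clamp knob angle, 0 to 1.4 rad, growing clockwise seen from above. Clockwise tightens: it bites at about 0.8, is tight above 1.0 (1.1 to 1.2 is firm, where it starts); below 0.45 it is loose. Stays where left. Turns with 0.2 to 0.4 N m.
- clamp_grip (a point): Centre of the black bar-shaped clamp knob on the sliding rail's shoe: a bar 50 mm long, 13 mm thick, 26 mm high; this point is 93 mm above the bench (bar from 80 to 106 mm). x along the bar; parallel to the rack's x at joint value 0. Travels with the sliding rail, 200 mm to the rack's +y of rail_top.
- strip0: A moulding strip of pale wood (3 to 5 alike, None if absent): flat base 200 x 40 x 10 mm with a rib 120 mm long, 12 mm wide and 20 mm high along the middle of its top (30 mm high overall) and a small rosette at each end. About 80 g. Origin: centre of the underside; x along the strip, z up through the rib. Grip it by the rib. Starts lying flat on the bench, rib up.
- strip1: A moulding strip of pale wood (3 to 5 alike, None if absent): flat base 200 x 40 x 10 mm with a rib 120 mm long, 12 mm wide and 20 mm high along the middle of its top (30 mm high overall) and a small rosette at each end. About 80 g. Origin: centre of the underside; x along the strip, z up through the rib. Grip it by the rib. Starts lying flat on the bench, rib up.
- strip2: A moulding strip of pale wood (3 to 5 alike, None if absent): flat base 200 x 40 x 10 mm with a rib 120 mm long, 12 mm wide and 20 mm high along the middle of its top (30 mm high overall) and a small rosette at each end. About 80 g. Origin: centre of the underside; x along the strip, z up through the rib. Grip it by the rib. Starts lying flat on the bench, rib up.
- strip3: A moulding strip of pale wood (3 to 5 alike, None if absent): flat base 200 x 40 x 10 mm with a rib 120 mm long, 12 mm wide and 20 mm high along the middle of its top (30 mm high overall) and a small rosette at each end. About 80 g. Origin: centre of the underside; x along the strip, z up through the rib. Grip it by the rib. Starts lying flat on the bench, rib up.
- strip4: A moulding strip of pale wood (3 to 5 alike, None if absent): flat base 200 x 40 x 10 mm with a rib 120 mm long, 12 mm wide and 20 mm high along the middle of its top (30 mm high overall) and a small rosette at each end. About 80 g. Origin: centre of the underside; x along the strip, z up through the rib. Grip it by the rib. Starts lying flat on the bench, rib up.
- mallet: Bystander, to be left alone: dark turned wooden mallet standing head down, 88 mm across, 235 mm tall. Origin: centre of the underside.
- stone: Bystander, to be left alone: grey sharpening stone, 110 x 28 x 18 mm, lying flat. Origin: centre of the underside.
- glue: Bystander, to be left alone: white glue jar, 64 mm across, 110 mm tall. Origin: centre of the underside.
- offcut: Bystander, to be left alone: pale wooden block 70 x 45 x 45 mm. Origin: centre of the underside.
- wedge: Bystander, to be left alone: wooden block 50 x 40 x 30 mm. Origin: centre of the underside.
- gouge: Bystander, to be left alone: carving gouge with a wooden handle, lying, about 220 mm long, 26 mm thick; origin at the front of the handle. 
- tin: Bystander, to be left alone: open steel tin, 72 mm across, 75 mm tall. Origin: centre of the underside.
Things that resemble listed ones, but are neither listed nor needed, are in the scene too. What is shaped like the strip0 but turquoise is not meant.

How it is judged:
By the outcome, as a careful person would: the job done as asked, in the order asked, and still so for the second after the job is handed in, with the robot touching nothing.
Of strip0, strip1, strip2, strip3, strip4 only 3 to 5 are there at a start; the rules pass over those that are not, and their reading is None.
At some moment in a run one of strip0, strip1, strip2, strip3, strip4 may be knocked a few centimetres aside while the robot is not near it.
Once in a run the grip may slacken for a moment while it holds something.
It also fails if it takes over 210 s, if anything falls off the work surface, if the arm or the gripper's body presses on something with over 40 N, if the wrist force passes 120 N, or if a joint passes its speed limit or range.

## Working session

There is one attempt and no reset: what is moved stays moved. The work goes in short steps, Python scripts to look and compute and a shell command to move; the robot and the scene stay as the last step left them, time stands still between calls to the robot, and variables do not carry over. Pictures are saved under pics/ and viewed, at most 14 in all, crops included, and the job is handed in when it is done.

```bash
ls; mkdir -p pics; python3 - <<'E'
from cell import *
import cv2
print(observe())
for n in("scene","top"):
    cv2.imwrite(f"pics/{n}0.png",get_image(n)[:,:,::-1]); print(n,camera_params(n))
print(camera_params("wrist"))
E
```

```text
pics
{'clock': 0.0, 'joints': array([ 1.09240348,  0.43521758,  0.02494073,  1.57412624, -0.01161838,
        1.1339906 , -0.0751249 ]), 'dq': array([ 0.00093443,  0.00167879,  0.00170432, -0.00023221, -0.00084572,
       -0.00083489,  0.00035757]), 'joint_efforts': array([-1.18067906e-04, -6.67853308e+01,  9.85243320e-01, -3.14461040e+01,
       -6.04958902e-02,  4.27199935e-02,  1.69178770e-04]), 'position': array([ 0.22916395, -0.58092314,  0.23693666]), 'ee_rot': array([-3.08480381e+00, -5.86424984e-01,  6.43775735e-04]), 'force': array([ 0.38228369,  0.66822456, -0.53212306]), 'ft_torque': array([-0.05247131, -0.0253017 , -0.0081782 ]), 'gripper_force': 0.0, 'width': 0.9968095545200022}
scene {'intrinsics': array([[449.09782215,   0.        , 317.99610979],
       [  0.        , 449.09782215, 247.75236188],
       [  0.        ,   0.        ,   1.        ]]), 'eye': array([ 1.45892729, -0.29670701,  0.71817619]), 'rotation': array([-1.79826024, -1.31347363,  0.72695486])}
top {'intrinsics': array([[557.38329447,   0.        , 326.75437816],
       [  0.        , 557.38329447, 235.41427134],
       [  0.        ,   0.        ,   1.        ]]), 'eye': array([ 0.37779715, -0.00810464,  1.50449209]), 'rotation': array([-2.20449982,  2.14080726, -0.09761826])}
{'intrinsics': array([[371.64829954,   0.        , 318.95138164],
       [  0.        , 371.64829954, 238.98835915],
       [  0.        ,   0.        ,   1.        ]]), 'T_tool_cam': array([[ 4.98627991e-05, -9.59426499e-01, -2.81958844e-01,
         7.54589854e-02],
       [ 9.99999995e-01,  2.30611617e-05,  9.83736093e-05,
        -9.10791064e-04],
       [-8.78799491e-05, -2.81958848e-01,  9.59426496e-01,
        -1.47796452e-01],
       [ 0.00000000e+00,  0.00000000e+00,  0.00000000e+00,
         1.00000000e+00]])}
```

View pics/top0.png

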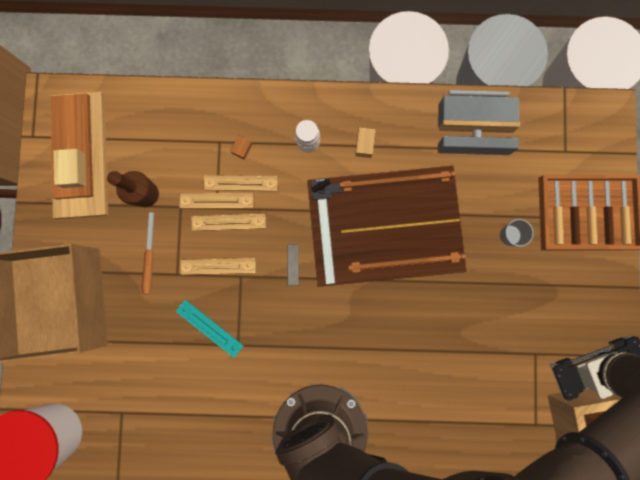

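View pics/scene0.png

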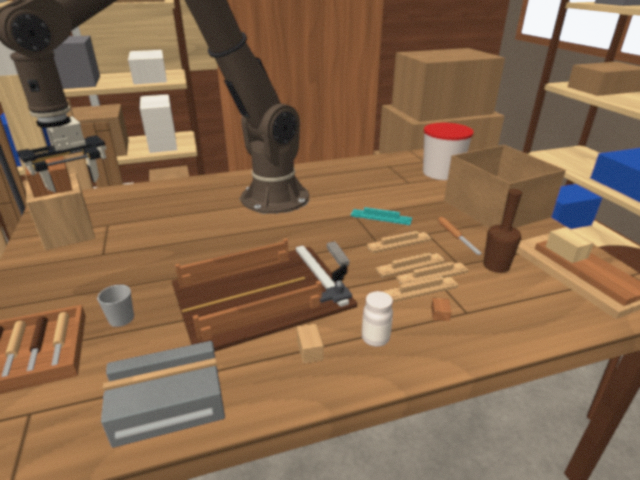

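Top view: rack at about (388,225), with the fixed rail at (407,263), the sliding rail at (397,178), the knob at (322,187) and the brass line at (400,226). Four pale strips lie at (240,183), (216,200), (228,222) and (218,267). The turquoise decoy is at (210,328). The scene view shows the same four strips.

```bash
cat > h.py <<'E'
import numpy as np, cv2
from cell import observe,get_image,camera_params
from scipy.spatial.transform import Rotation as Ro
def shot(name,fn=None):
    s=observe(); im=get_image(name)[:,:,::-1].copy(); p=camera_params(name)
    if name=="wrist":
        T=np.eye(4);T[:3,:3]=Ro.from_rotvec(s["ee_rot"]).as_matrix();T[:3,3]=s["position"]
        C=T@p["T_tool_cam"]; cam=(name,p["intrinsics"],C[:3,3],C[:3,:3])
    else: cam=(name,p["intrinsics"],np.array(p["eye"]),Ro.from_rotvec(p["rotation"]).as_matrix())
    if fn: cv2.imwrite(fn,im)
    return im,cam
def ray(cam,uv):
    n,K,e,R=cam; a=(np.array(uv,float)-K[:2,2])/K[0,0]
    if n=="wrist":
        t=np.linalg.norm(a); d=np.r_[a/max(t,1e-9)*np.sin(t),np.cos(t)]
    else: d=np.r_[a,1]
    return e,R@(d/np.linalg.norm(d))
def onz(cam,uv,z):
    e,d=ray(cam,uv); return e+d*(z-e[2])/d[2]
def tri(obs):  # [(cam,uv),...] -> point, mean miss
    A=np.zeros((3,3));b=np.zeros(3);L=[ray(c,u) for c,u in obs]
    for e,d in L: P=np.eye(3)-np.outer(d,d);A+=P;b+=P@e
    x=np.linalg.solve(A,b); return x,np.mean([np.linalg.norm(np.cross(x-e,d)) for e,d in L])
def proj(cam,X):
    n,K,e,R=cam; c=R.T@(np.array(X)-e)
    if n=="wrist":
        r=np.hypot(c[0],c[1]);t=np.arctan2(r,c[2]);return K[:2,2]+K[0,0]*t*c[:2]/r
    return K[:2,2]+K[0,0]*c[:2]/c[2]
def pose():
    s=observe();R=Ro.from_rotvec(s["ee_rot"]).as_matrix();return s["clock"],s["position"],R,np.arctan2(R[1,0],R[0,0])
def goto(X,yaw=None):
    t,p,R,y=pose(); d=np.array(X)-p
    out="tool dxyz mm %s"%np.round(R.T@d*1000,1)
    if yaw is not None:
        yaw=np.asarray(yaw); r=(y-yaw+np.pi/2)%np.pi-np.pi/2
        Rn=Ro.from_euler('z',-r); out+=" | rz %.3f, after turn dxyz %s"%(r,np.round((R@Rn.as_matrix()).T@d*1000,1))
    print("t=%.1f"%t,out)
E
python3 - <<'E'
from h import *
im,c=shot("top")
for n,uv,z in [("fixA",(355,268),.075),("fixB",(456,258),.075),("slA",(340,184),.075),("slB",(451,174),.075),("knob",(322,187),.1),("ln",(342,231),.016),("ln",(459,220),.016),("s",(240,183),.01),("s",(216,200),.01),("s",(228,222),.01),("s",(218,267),.01),("base",(320,430),0),("white",(326,240),0.02),("mallet",(137,188),0),("glue",(307,135),.05)]:
    print(n,onz(c,uv,z).round(3))
t,p,R,y=pose();print(R.round(3),y)
X=[.45,-.14,.33]
goto(X,1.57)
E
```

```text
fixA [ 0.428 -0.077  0.075]
fixB [ 0.462 -0.336  0.075]
slA [ 0.645 -0.033  0.075]
slB [ 0.68  -0.321  0.075]
knob [0.631 0.013 0.1  ]
ln [ 0.529 -0.043  0.016]
ln [ 0.568 -0.356  0.016]
s [0.652 0.238 0.01 ]
s [0.604 0.301 0.01 ]
s [0.545 0.265 0.01 ]
s [0.423 0.287 0.01 ]
base [0.004 0.    0.   ]
white [ 0.503 -0.001  0.02 ]
mallet [0.632 0.52  0.   ]
glue [0.78  0.058 0.05 ]
[[ 0.93   0.367 -0.001]
 [ 0.367 -0.93   0.001]
 [-0.    -0.001 -1.   ]] 0.37574214053316085
t=0.1 tool dxyz mm [ 367.2 -329.4  -92.5] | rz -1.194, after turn dxyz [-171.3 -462.6  -92.5]
```

```bash
sed -i "s/from_euler('z',-r)/from_euler('z',r)/" h.py
python3 -m pendant '[0,0,-0.012,0,0,-0.166,0.09,0,0,-0.012,0,0,-0.166,0.09,0,0,-0.012,0,0,-0.166,0.09,0,0,-0.012,0,0,-0.166,0.09,0,0,-0.012,0,0,-0.166,0.09,0,0,-0.012,0,0,-0.166,0.09,0,0,-0.012,0,0,-0.166,0.09,0,0,-0.012,0,0,-0.166,0.09]' 20
python3 -m pendant '[0.049,0.037,0,0,0,0,0.09,0.049,0.037,0,0,0,0,0.09,0.049,0.037,0,0,0,0,0.09,0.049,0.037,0,0,0,0,0.09,0.049,0.037,0,0,0,0,0.09,0.049,0.037,0,0,0,0,0.09,0.049,0.037,0,0,0,0,0.09,0.049,0.037,0,0,0,0,0.09,0.049,0.037,0,0,0,0,0.09,0,0,0,0,0,0,0.09]'
python3 - <<'E'
from h import *
print(pose()); shot("wrist","pics/w1.png")
E
```

```text
clock: 1.15
position: [0.2292, -0.5813, 0.3338]
ee_rot: [-2.062, -2.369, -0.0]
force: [1.6, -0.8, -0.0]
width: 0.978
gripper_force: 0.0
clock: 2.4
position: [0.5024, -0.0946, 0.3337]
ee_rot: [-2.058, -2.372, -0.004]
force: [-0.1, -0.7, 0.5]
width: 0.98
gripper_force: 0.0
(2.4, array([ 0.50244347, -0.09461594,  0.33372123]), array([[-1.41228196e-01,  9.89976807e-01,  7.19517213e-04],
       [ 9.89974343e-01,  1.41226064e-01,  2.44941964e-03],
       [ 2.32325405e-03,  1.05823070e-03, -9.99996741e-01]]), np.float64(1.7124986479685425))
```

View pics/w1.png

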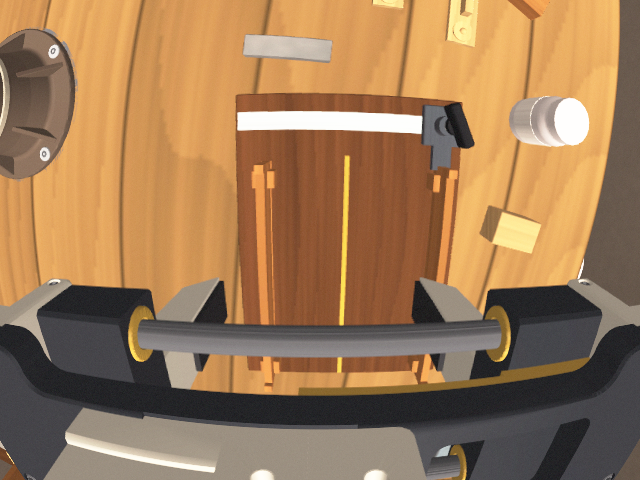

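Wrist view: black knob bar at (460,125) on the grey shoe, rail ends at (262,170) and (447,180), brass line from (347,157) to (340,370). I need a second wrist position for triangulation.

```bash

python3 -m pendant '[0.02,0.03,0.02,0,0,0,0.09,0.02,0.03,0.02,0,0,0,0.09,0.02,0.03,0.02,0,0,0,0.09,0,0.01,0.02,0,0,0,0.09,0,0,0,0,0,0,0.09]'
python3 - <<'E'
from h import *
print(pose()[1:]); shot("wrist","pics/w2.png")
E
```

```text
clock: 3.08
position: [0.5911, -0.0295, 0.2517]
ee_rot: [-2.069, -2.361, 0.005]
force: [-0.1, -0.1, 0.2]
width: 0.977
gripper_force: 0.0
(array([ 0.59110365, -0.02952977,  0.25169858]), array([[-1.30875735e-01,  9.91390929e-01, -3.94571808e-03],
       [ 9.91398717e-01,  1.30873264e-01, -8.79289935e-04],
       [-3.55331061e-04, -4.02685756e-03, -9.99991829e-01]]), np.float64(1.7020485966222403))
```

View pics/w2.png

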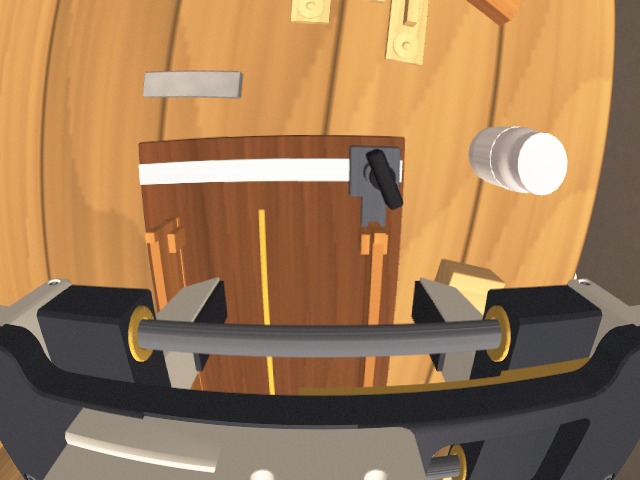

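```bash
cat > v.py <<'E'
from h import *
def mkcam(p,R):
    P=camera_params("wrist");T=np.eye(4);T[:3,:3]=R;T[:3,3]=p;C=T@P["T_tool_cam"];return ("wrist",P["intrinsics"],C[:3,3],C[:3,:3])
E
python3 - <<'E'
from v import *
c1=mkcam([0.50244347,-0.09461594,0.33372123],Ro.from_matrix([[-1.41228196e-01,9.89976807e-01,7.19517213e-04],[9.89974343e-01,1.41226064e-01,2.44941964e-03],[2.32325405e-03,1.05823070e-03,-9.99996741e-01]]).as_matrix())
c2=mkcam([0.59110365,-0.02952977,0.25169858],Ro.from_matrix([[-1.30875735e-01,9.91390929e-01,-3.94571808e-03],[9.91398717e-01,1.30873264e-01,-8.79289935e-04],[-3.55331061e-04,-4.02685756e-03,-9.99991829e-01]]).as_matrix())
i1=cv2.imread("pics/w1.png");i2=cv2.imread("pics/w2.png")
uv=[]
for i,c,(x0,x1,y0,y1) in((i1,c1,(435,485,95,160)),(i2,c2,(350,415,140,215))):
    roi=i[y0:y1,x0:x1].max(2); m=(roi<38).astype(np.uint8)
    n,l,s,ce=cv2.connectedComponentsWithStats(m); k=1+np.argmax(s[1:,4]); m=(l==k).astype(np.uint8)
    ct=max(cv2.findContours(m,0,1)[0],key=cv2.contourArea); r=cv2.minAreaRect(ct)
    print("knob",s[k],ce[k]+[x0,y0],r)
    uv.append(ce[k]+[x0,y0])
    b=cv2.boxPoints(r)+[x0,y0]; e=[onz(c,q,.106) for q in b]
    for a in range(2): v=e[a+1]-e[a]; print("  edge",np.linalg.norm(v).round(4),np.degrees(np.arctan2(v[1],v[0])).round(1))
print("knob tri",tri([(c1,uv[0]),(c2,uv[1])]))
def prof(i,row,x0,x1,sel):
    h=cv2.cvtColor(i,cv2.COLOR_BGR2HSV)[row,x0:x1].astype(int);g=np.where(sel(h))[0]+x0;return g.min(),g.max(),len(g)
bright=lambda h:(h[:,2]>170)&(h[:,0]<18)
yel=lambda h:(h[:,0]>18)&(h[:,2]>170)&(h[:,1]>120)
for r in(200,215,230,250,265): print(1,r,prof(i1,r,240,280,bright),prof(i1,r,425,470,bright),prof(i1,r,330,360,yel))
for r in(240,255,270): print(2,r,prof(i2,r,140,200,bright),prof(i2,r,350,392,bright),prof(i2,r,250,280,yel))
np.save("c1.npy",np.array([0]))
cv2.imwrite("pics/crop1.png",np.hstack([cv2.resize(i1[90:270,230:480],None,fx=1.6,fy=2.5,interpolation=2),cv2.resize(i2[130:310,140:410],None,fx=1.45,fy=2.5,interpolation=2)]))
E
```

```text
knob [ 10   9  20  44 329] [453.82066869 125.22796353] ((17.935392379760742, 31.55337142944336), (44.821998596191406, 14.166149139404297), 77.00537872314453)
  edge 0.0161 24.9
  edge 0.0473 -66.0
knob [ 17  10  24  58 243] [376.62962963 174.05349794] ((27.940940856933594, 39.101341247558594), (58.72937774658203, 15.973804473876953), 81.57302856445312)
  edge 0.0128 17.3
  edge 0.0477 -72.2
knob tri (array([0.63372637, 0.0173624 , 0.08675443]), np.float64(0.0017395663400975392))
1 200 (np.int64(255), np.int64(271), 12) (np.int64(445), np.int64(466), 14) (np.int64(343), np.int64(347), 5)
1 215 (np.int64(256), np.int64(271), 10) (np.int64(443), np.int64(467), 14) (np.int64(343), np.int64(347), 5)
1 230 (np.int64(256), np.int64(271), 12) (np.int64(442), np.int64(455), 11) (np.int64(343), np.int64(346), 4)
1 250 (np.int64(257), np.int64(272), 11) (np.int64(440), np.int64(469), 15) (np.int64(342), np.int64(346), 5)
1 265 (np.int64(258), np.int64(272), 10) (np.int64(438), np.int64(469), 22) (np.int64(342), np.int64(345), 4)
2 240 (np.int64(140), np.int64(175), 26) (np.int64(361), np.int64(387), 23) (np.int64(260), np.int64(265), 6)
2 255 (np.int64(140), np.int64(181), 20) (np.int64(372), np.int64(382), 11) (np.int64(261), np.int64(265), 5)
2 270 (np.int64(140), np.int64(183), 23) (np.int64(371), np.int64(382), 12) (np.int64(261), np.int64(266), 6)
```

View pics/crop1.png

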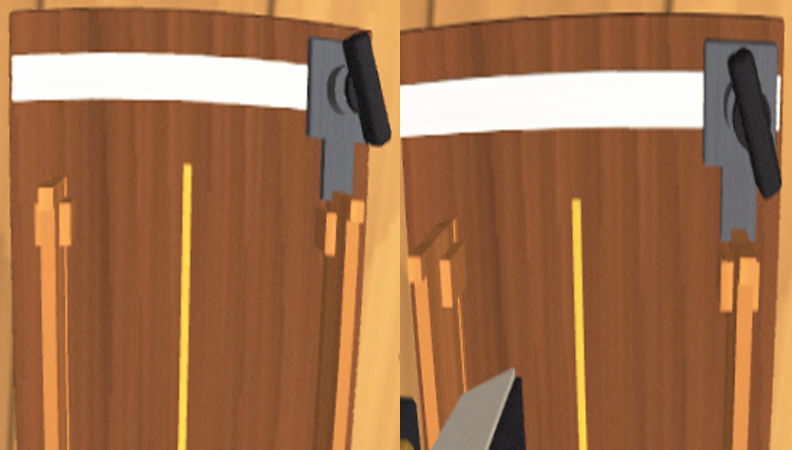

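Crop: knob bar centre is at about (460,125) in w1 and (385,179) in w2. The rail tops show as bright stripes, and the brass line is clear.

```bash
cat >> v.py <<'E'
c1=mkcam([0.50244347,-0.09461594,0.33372123],Ro.from_matrix([[-1.41228196e-01,9.89976807e-01,7.19517213e-04],[9.89974343e-01,1.41226064e-01,2.44941964e-03],[2.32325405e-03,1.05823070e-03,-9.99996741e-01]]).as_matrix())
c2=mkcam([0.59110365,-0.02952977,0.25169858],Ro.from_matrix([[-1.30875735e-01,9.91390929e-01,-3.94571808e-03],[9.91398717e-01,1.30873264e-01,-8.79289935e-04],[-3.55331061e-04,-4.02685756e-03,-9.99991829e-01]]).as_matrix())
E
python3 - <<'E'
from v import *
print("knob",tri([(c1,(460,125.2)),(c2,(384.8,178.8))]))
i1=cv2.imread("pics/w1.png");i2=cv2.imread("pics/w2.png")
def fit(i,c,rows,x0,x1,z,sel):
    P=[]
    for r in rows:
        h=cv2.cvtColor(i,cv2.COLOR_BGR2HSV)[r,x0:x1].astype(int);m=sel(h).astype(int)
        # longest run
        d=np.diff(np.r_[0,m,0]);s=np.where(d==1)[0];e=np.where(d==-1)[0]
        if len(s)==0: continue
        k=np.argmax(e-s); P.append(onz(c,(x0+(s[k]+e[k]-1)/2,r),z))
    P=np.array(P);vx,vy,px,py=cv2.fitLine(P[:,:2].astype(np.float32),cv2.DIST_HUBER,0,.001,.001).ravel()
    if vy<0:vx,vy=-vx,-vy
    return np.degrees(np.arctan2(-vx,vy)),np.array([px,py])
yel=lambda h:(h[:,0]>18)&(h[:,2]>170)&(h[:,1]>120)
org=lambda h:(h[:,2]>190)&(h[:,0]<18)
a1,b1=fit(i1,c1,range(170,270),330,360,.016,yel); a2,b2=fit(i2,c2,range(215,310),250,280,.016,yel)
t,_=fit(cv2.imread("pics/top0.png"),shot("top")[1],[],0,1,0,yel) if 0 else (0,0)
print("line ang",a1,a2)
th=np.radians((a1+a2)/2); ex=np.array([np.cos(th),np.sin(th)])
print("line rx",b1@ex,b2@ex, "origin rx",(b1@ex+b2@ex)/2-.1)
for nm,(r1,w1),(r2,w2) in [("slide",(range(195,260),(432,458)),(range(262,310),(366,388))),("fixed",(range(190,270),(250,270)),(range(245,275),(140,165)))]:
    for z in(.065,.075,.085):
        A=fit(i1,c1,r1,*w1,z,org);B=fit(i2,c2,r2,*w2,z,org);print(nm,z,A[0],B[0],A[1]@ex,B[1]@ex)
E
```

```text
knob (array([0.63815943, 0.01674591, 0.09735095]), np.float64(2.4674465228422644e-07))
line ang 7.3936367 7.26277
line rx 0.51962334 0.5192787 origin rx 0.41945103
slide 0.065 7.4191875 7.432267 0.6393088 0.63694924
slide 0.075 7.4192424 7.432281 0.6355832 0.6353019
slide 0.085 7.419181 7.432159 0.6318575 0.6336546
fixed 0.065 7.3825173 7.7964745 0.417778 0.41409287
fixed 0.075 7.3825912 7.796289 0.41936874 0.41910854
fixed 0.085 7.382605 7.796454 0.4209595 0.4241242
```

```bash
cat >> h.py <<'E'
th=np.radians(7.38); EX=np.array([np.cos(th),np.sin(th)]);EY=np.array([-np.sin(th),np.cos(th)])
def rk(x,y,z): return np.r_[(.4193+x)*EX+(-.2654+y)*EY,z]   # rack -> world
def tork(X): return np.array([X[0]*EX[0]+X[1]*EX[1]-.4193, X[:2]@EY+.2654, X[2]])
E
python3 - <<'E'
from v import *
for c,a,b in[(c1,(445.6,105.2),(461.2,148.4)),(c2,(367.6,152),(389.7,208)),(c1,(460,103),(474,145)),(c2,(378,150),(402,207))]:
    for z in(.08,.106):
        v=onz(c,b,z)-onz(c,a,z);print(z,np.degrees(np.arctan2(v[1],v[0])),np.linalg.norm(v))
K=rk(.216,.2,.092);print(K)
goto(K,2.12)
E
```

```text
0.08 -58.66487972195086 0.05169691237613639
0.106 -58.66487972195088 0.04835078739418628
0.08 -59.29548305177945 0.05338739566443063
0.106 -59.2954830517795 0.04904247347753305
0.08 -59.769309197444635 0.05027726731679791
0.106 -59.76930919744462 0.047023030023690675
0.08 -57.579710127652916 0.055089714438361206
0.106 -57.57971012765285 0.05060624938909008
[0.63843781 0.01674569 0.092     ]
t=3.1 tool dxyz mm [ 39.8  53.2 160.9] | rz -0.418, after turn dxyz [ 14.8  64.8 160.9]
```

```bash

python3 -m pendant '[0,0,0,0,0,-0.14,0.05,0,0,0,0,0,-0.14,0.05,0,0,0,0,0,-0.138,0.05,0.0074,0.0324,0,0,0,0,0.05,0.0074,0.0324,0,0,0,0,0.05,0,0,0.04,0,0,0,0.05,0,0,0.04,0,0,0,0.05,0,0,0,0,0,0,0.05]' 25
python3 - <<'E'
from h import *
goto(rk(.216,.2,.092),2.12); shot("wrist","pics/w3.png")
E
```

```text
clock: 4.12
position: [0.6377, 0.0167, 0.1722]
ee_rot: [-1.534, -2.738, 0.006]
force: [-0.1, -0.4, 1.0]
width: 0.543
gripper_force: 0.0
t=4.1 tool dxyz mm [-0.4  1.  80.1] | rz -0.000, after turn dxyz [-0.4  1.  80.1]
```

View pics/w3.png

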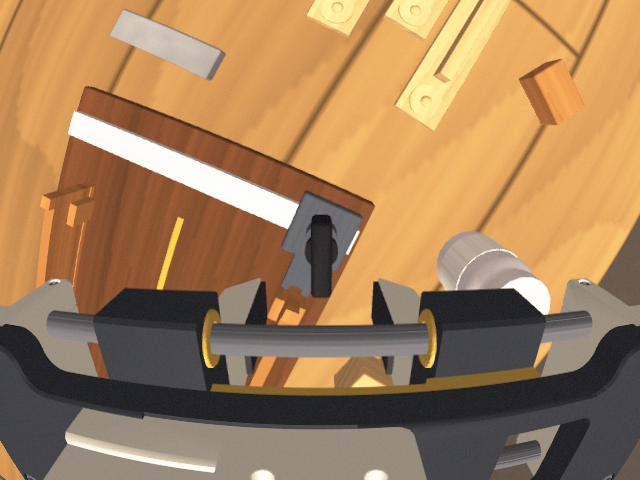

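The knob bar is centred between the fingers at (320,255) and lined up with them, so I'll descend and grip.

```bash

python3 -m pendant '[0,0.001,0.04,0,0,0,0.05,0,0,0.03,0,0,0,0.05,0,0,0.01,0,0,0,0.05,0,0,0,0,0,0,0.0,0,0,0,0,0,0,0.0,0,0,0,0,0,0,0.0]' 40
python3 -m pendant '[0,0,0,0,0,-0.08,0,0,0,0,0,0,-0.12,0,0,0,0,0,0,-0.12,0,0,0,0,0,0,-0.12,0,0,0,0,0,0,-0.12,0,0,0,0,0,0,-0.12,0,0,0,0,0,0,-0.12,0,0,0,0,0,0,-0.12,0,0,0,0,0,0,0,0]'
python3 - <<'E'
from h import *
print(observe()["ft_torque"]); shot("wrist","pics/w4.png"); print(pose()[1:],tork(pose()[1]))
E
```

```text
clock: 4.92
position: [0.6412, 0.0197, 0.0951]
ee_rot: [1.533, 2.74, 0.002]
force: [0.6, 0.7, 0.4]
width: 0.271
gripper_force: 0.0
clock: 6.05
position: [0.6409, 0.0171, 0.0943]
ee_rot: [0.159, 3.137, -0.005]
force: [0.1, -6.1, 3.0]
width: 0.137
gripper_force: 39.5
[-1.32493045  0.02011055 -0.08352731]
(array([0.6409079 , 0.01705626, 0.09432504]), array([[-9.94747789e-01,  1.02355430e-01,  4.49647263e-04],
       [ 1.02353603e-01,  9.94743417e-01, -3.04534361e-03],
       [-7.58991108e-04, -2.98332580e-03, -9.99995262e-01]]), np.float64(3.039059459137823)) [0.21848952 0.19999071 0.09432504]
```

View pics/w4.png

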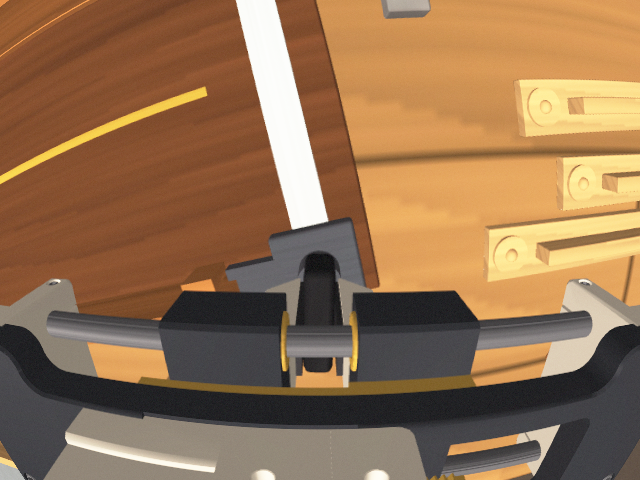

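The knob has turned with the fingers, and the bar is now at about 0.23 rad, which is loose. I'll drag the carriage in by the knob grip.

```bash

python3 -m pendant '[0.01,-0.0024,0,0,0,0,0,0.02,-0.0047,0,0,0,0,0,0.02,-0.0047,0,0,0,0,0,0.02,-0.0047,0,0,0,0,0,0.02,-0.0047,0,0,0,0,0,0.016,-0.0038,0,0,0,0,0,0.007,-0.0016,0,0,0,0,0,0,0,0,0,0,0,0,0,0,0,0,0,0,0]'
python3 - <<'E'
from h import *
shot("wrist","pics/w5.png"); shot("top","pics/top5.png"); p=pose(); np.savez("w5.npz",p=p[1],R=p[2]);print(p[0],tork(p[1]),p[3])
E
```

```text
clock: 7.22
position: [0.5254, 0.0022, 0.0943]
ee_rot: [0.161, 3.137, -0.005]
force: [-0.4, -6.4, 2.3]
width: 0.141
gripper_force: 39.6
7.325 [0.10212559 0.2001115  0.09425323] 3.039074659205149
```

View pics/w5.png

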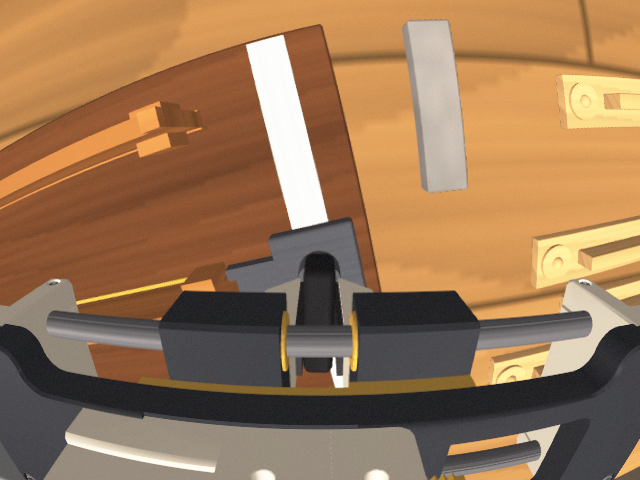

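```bash

python3 -m pendant '[0,0,0,0,0,0.12,0,0,0,0,0,0,0.12,0,0,0,0,0,0,0.12,0,0,0,0,0,0,0.12,0,0,0,0,0,0,0.12,0,0,0,0,0,0,0.12,0,0,0,0,0,0,0.12,0,0,0,0,0,0,0.08,0,0,0,0,0,0,0,0,0,0,0,0,0,0,0]'
python3 - <<'E'
from h import *
p=pose();print(p[0],tork(p[1]),p[3],observe()["ft_torque"])
E
```

```text
clock: 8.57
position: [0.5265, 0.0035, 0.0945]
ee_rot: [1.533, 2.739, 0.0]
force: [3.3, -3.8, 1.0]
width: 0.138
gripper_force: 39.8
8.575 [0.10334388 0.20128422 0.09445706] 2.121339580126519 [-0.96671138 -0.75338518 -0.10147455]
```

```bash

python3 -m pendant '[0,0,0,0,0,0,0.05,0,0,0,0,0,0,0.05,0,0,-0.04,0,0,0,0.05,0,0,-0.06,0,0,0,0.05,0,0,-0.06,0,0,0,0.05,0,0,0,0,0,0.14,0.05,0,0,0,0,0,0.14,0.05,0,0,0,0,0,0.14,0.05,0,0,0,0,0,0,0.05]'
python3 - <<'E'
from h import *
shot("wrist","pics/w6.png"); p=pose(); np.savez("w6.npz",p=p[1],R=p[2]);print(p[0],tork(p[1]),p[3])
E
```

```text
clock: 9.7
position: [0.5251, 0.0048, 0.2538]
ee_rot: [-2.069, -2.364, 0.0]
force: [-0.9, 0.1, 0.6]
width: 0.542
gripper_force: 0.0
9.75 [0.10211839 0.2026814  0.25372328] 1.7055127271536712
```

View pics/w6.png

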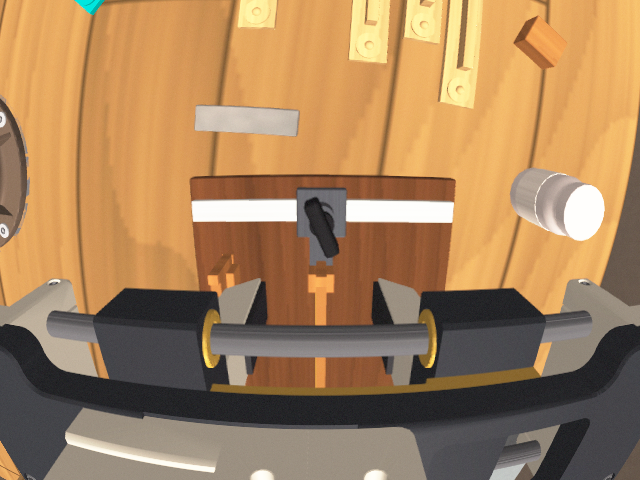

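```bash

python3 - <<'E'
from v import *
d=np.load("w6.npz");c=mkcam(d["p"],d["R"]);i=cv2.imread("pics/w6.png")
for r in(292,297,302):
    h=cv2.cvtColor(i,cv2.COLOR_BGR2HSV)[r,300:345].astype(int);g=np.where((h[:,2]>190)&(h[:,0]<18))[0]+300
    print(g.min(),g.max(),tork(onz(c,((g.min()+g.max())/2,r),.075)))
for a,b in[((305,203),(325,258)),((318,197),(338,252))]:
    v=onz(c,b,.106)-onz(c,a,.106);print("knob q",7.38*np.pi/180-np.arctan2(v[1],v[0]))
goto([.54,.21,.31],1.7)
E
python3 -m pendant '[0.05,0,-0.014,0,0,0,0.05,0.05,0,-0.014,0,0,0,0.05,0.05,0,-0.014,0,0,0,0.05,0.05,0.01,-0.014,0,0,0,0.05,0,0.02,0,0,0,0,0.05,0,0.02,0,0,0,0,0.05,0,0,0,0,0,0,0.05]'
python3 - <<'E'
from h import *
shot("wrist","pics/w7.png"); p=pose(); np.savez("w7.npz",p=p[1],R=p[2]);print(p[0],p[1],p[3])
E
python3 -m pendant '[0.04,0,0.02,0,0,0,0.05,0.04,0,0.02,0,0,0,0.05,0,0,0,0,0,0,0.05]'
python3 - <<'E'
from h import *
shot("wrist","pics/w8.png"); p=pose(); np.savez("w8.npz",p=p[1],R=p[2]);print(p[0],p[1],p[3])
E
```

```text
309 333 [0.10360032 0.13035138 0.075     ]
316 326 [0.10364323 0.12500712 0.075     ]
315 326 [0.10320005 0.11959173 0.075     ]
knob q 1.2297454940464874
knob q 1.220170499645967
t=9.8 tool dxyz mm [201.4  42.3 -56.3] | rz 0.006, after turn dxyz [201.6  41.2 -56.3]
clock: 10.62
position: [0.5495, 0.2092, 0.309]
ee_rot: [-2.068, -2.364, 0.001]
force: [-0.7, 0.2, -0.5]
width: 0.541
gripper_force: 0.0
10.675 [0.54865491 0.20934205 0.30918354] 1.7039033895398283
clock: 11.05
position: [0.5352, 0.2915, 0.2684]
ee_rot: [-2.061, -2.367, 0.003]
force: [-0.2, -0.3, 1.0]
width: 0.543
gripper_force: 0.0
11.1 [0.53666241 0.28955775 0.269218  ] 1.7062091593078712
```

View pics/w7.png

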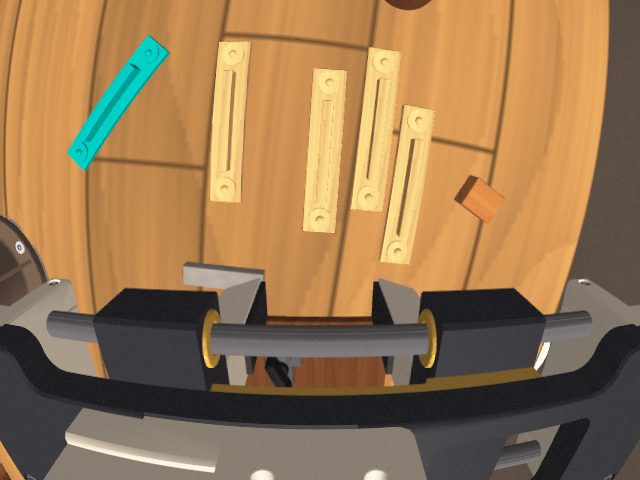

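View pics/w8.png

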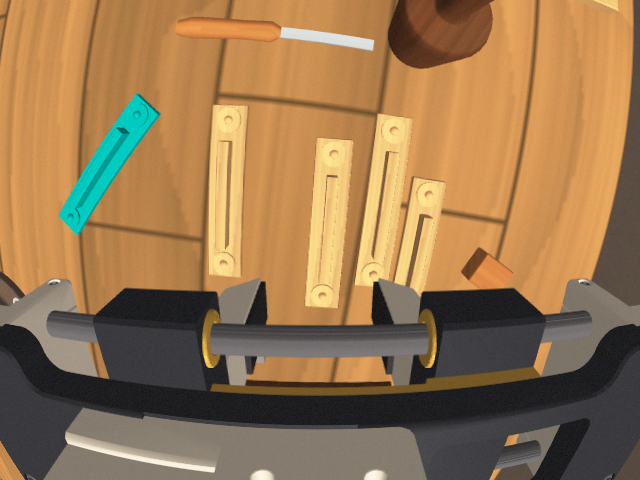

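The w7 and w8 views show four strips, with the rightmost pair close together. The rail may be about 3 mm past the line, so I'll check with the top camera before any strip goes on.

```bash

python3 - <<'E'
from h import *
im,c=shot("top","pics/top8.png")
cv2.imwrite("pics/crop8.png",cv2.resize(im[160:290,300:480],None,fx=4.4,fy=4.4,interpolation=cv2.INTER_CUBIC))
E
```

```text
(no output)
```

View pics/crop8.png

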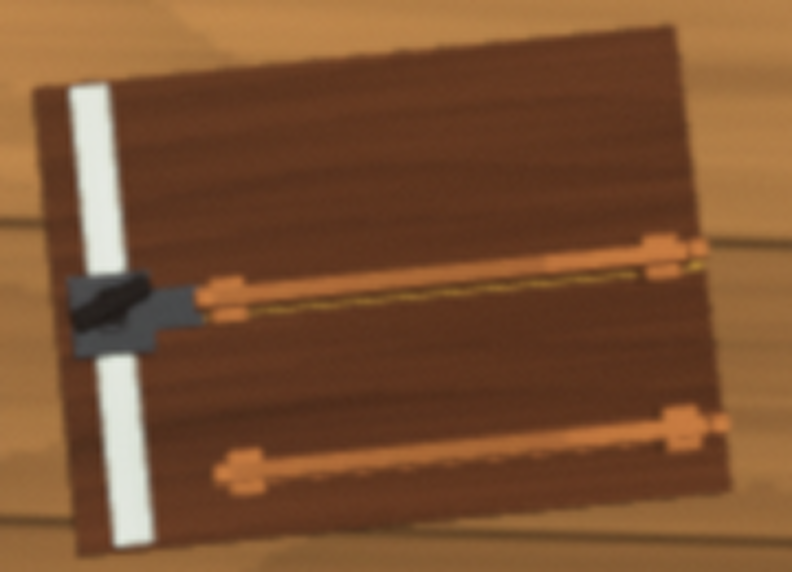

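The crop shows the sliding rail just above (past) the brass line, with a thin strip of the line visible beneath it. I'll measure the spacing of the two rail tops.

```bash

python3 - <<'E'
from h import *
for f in("pics/top0.png","pics/top8.png"):
    im=cv2.imread(f).astype(float);c=("top",)+tuple(shot("top")[1][1:])
    R=im[:,:,2]-60*0
    def cen(cols,v0,v1,z):  # v0,v1 functions of col
        o=[]
        for u in cols:
            a,b=int(v0(u)),int(v1(u)); s=im[a:b,u,2]-np.sort(im[a:b,u,2])[2]; s=np.clip(s-15,0,None)
            o.append(tork(onz(c,(u,a+(s*np.arange(b-a)).sum()/s.sum()),z))[0])
        return np.median(o).round(4),np.std(o).round(4)
    fx=lambda u:267.5-(u-355)*.095
    sl=(lambda u:184-(u-340)*.09) if "0" in f else (lambda u:226.5-(u-350)*.094)
    print(f,"fixed",cen(range(370,445,3),lambda u:fx(u)-6,lambda u:fx(u)+6,.075),"slide",cen(range(365,440,3),lambda u:sl(u)-6,lambda u:sl(u)+6,.075))
E
```

```text
pics/top0.png fixed (np.float64(-0.001), np.float64(0.0002)) slide (np.float64(0.2149), np.float64(0.0001))
pics/top8.png fixed (np.float64(-0.001), np.float64(0.0002)) slide (np.float64(0.1016), np.float64(0.0003))
```

The spacing is 102.6–103 mm, about 3 mm past the line. I'll correct it now by regripping, loosening, shifting and tightening.

```bash

python3 - <<'E'
from h import *
goto(rk(.1029,.2,.094),2.125)
E
```

```text
t=11.2 tool dxyz mm [-281.   -49.6  176.4] | rz -0.424, after turn dxyz [-235.7 -160.8  176.4]
```

```bash

python3 -m pendant '[-0.0562,-0.01,0,0,0,0,0.05,-0.0562,-0.01,0,0,0,0,0.05,-0.0562,-0.01,0,0,0,0,0.05,-0.0562,-0.01,0.02,0,0,0,0.05,-0.0562,-0.01,0.02,0,0,0,0.05,0,0,0.02,0,0,-0.141,0.05,0,0,0.02,0,0,-0.141,0.05,0,0,0.02,0,0,-0.141,0.05,0,0,0,0,0,0,0.05]' 40
python3 - <<'E'
from h import *
goto(rk(.1029,.2,.094),2.125)
E
```

```text
clock: 12.38
position: [0.5246, 0.0019, 0.1691]
ee_rot: [-1.532, -2.741, 0.002]
force: [-0.2, -0.0, -0.5]
width: 0.545
gripper_force: 0.0
t=12.4 tool dxyz mm [-0.7  1.7 75.1] | rz -0.003, after turn dxyz [-0.7  1.7 75.1]
```

```bash

python3 -m pendant '[0,0.0017,0.04,0,0,0,0.05,0,0,0.03,0,0,0,0.05,0,0,0.005,0,0,0,0.05,0,0,0,0,0,0,0.0,0,0,0,0,0,0,0.0,0,0,0,0,0,0,0.0,0,0,0,0,0,0,0.0,0,0,0,0,0,0,0.0]' 40
python3 -c "
from h import *
p=pose();print(tork(p[1]),p[3])"
python3 -m pendant '[0,0,0,0,0,-0.1,0,0,0,0,0,0,-0.125,0,0,0,0,0,0,-0.125,0,0,0,0,0,0,-0.125,0,0,0,0,0,0,-0.125,0,0,0,0,0,0,-0.125,0,0,0,0,0,0,-0.125,0,0,0,0,0,0,0,0,0.0029,-0.0009,0,0,0,0,0,0,0,0,0,0,0,0]'
python3 -c "
from h import *
p=pose();print(tork(p[1]),p[3],observe()['ft_torque'])"
```

```text
clock: 13.38
position: [0.5266, 0.0038, 0.0952]
ee_rot: [-1.53, -2.744, 0.002]
force: [-3.7, -1.2, 7.6]
width: 0.139
gripper_force: 40.0
[0.10337693 0.20152334 0.0951669 ] 2.124097466553098
clock: 14.62
position: [0.5245, 0.0026, 0.0949]
ee_rot: [0.27, 3.129, -0.002]
force: [1.0, -5.2, 1.2]
width: 0.143
gripper_force: 38.4
[0.10118155 0.20059482 0.09487547] 2.969705719909473 [-1.06141968 -0.3697365  -0.20757675]
```

```bash

python3 -m pendant '[0.0016,-0.0005,0,0,0,0,0,0,0,0,0,0,0,0,0,0,0,0,0,0.125,0,0,0,0,0,0,0.125,0,0,0,0,0,0,0.125,0,0,0,0,0,0,0.125,0,0,0,0,0,0,0.125,0,0,0,0,0,0,0.125,0,0,0,0,0,0,0.1,0,0,0,0,0,0,0,0]'
python3 -c "
from h import *
p=pose();print(tork(p[1]),p[3],observe()['ft_torque'])"
python3 -m pendant '[0,0,0,0,0,0,0.05,0,0,0,0,0,0,0.05,0,0,-0.04,0,0,0,0.05,0,0,-0.06,0,0,0,0.05,0,0,-0.06,0,0,0,0.05,0,0,0,0,0,0.14,0.05,0,0,0,0,0,0.14,0.05,0,0,0,0,0,0.14,0.05]'
python3 -m pendant '[0.05,0,0,0,0,0,0.05,0.05,0,0,0,0,0,0.05,0.05,0,0,0,0,0,0.05,0.05,0,0,0,0,0,0.05,0,0,0,0,0,0,0.05]'
python3 - <<'E'
from h import *
p=pose();print(p[1],p[3])
im,c=shot("top","pics/top9.png")
cv2.imwrite("pics/crop9.png",cv2.resize(im[160:290,300:480],None,fx=4.4,fy=4.4,interpolation=cv2.INTER_CUBIC))
im=im.astype(float)
def cen(cols,v0,z):
    o=[]
    for u in cols:
        a=int(v0(u))-6; s=im[a:a+12,u,2]-np.sort(im[a:a+12,u,2])[2]; s=np.clip(s-15,0,None)
        o.append(tork(onz(c,(u,a+(s*np.arange(12)).sum()/s.sum()),z))[0])
    return np.median(o).round(4),np.std(o).round(4)
print(cen(range(370,445,3),lambda u:267.5-(u-355)*.095,.075),cen(range(365,440,3),lambda u:227.5-(u-350)*.094,.075))
E
```

```text
clock: 15.88
position: [0.5238, 0.004, 0.0951]
ee_rot: [1.534, 2.739, 0.003]
force: [5.3, -0.7, -3.0]
width: 0.137
gripper_force: 39.8
[0.10065351 0.20205989 0.09510263] 2.1205743334401808 [-0.20622421 -1.1796437  -0.06653868]
clock: 16.88
position: [0.5219, 0.0038, 0.2547]
ee_rot: [-2.074, -2.36, 0.0]
force: [0.5, -0.2, -0.8]
width: 0.546
gripper_force: 0.0
clock: 17.5
position: [0.4936, 0.2068, 0.255]
ee_rot: [-2.058, -2.371, -0.002]
force: [-0.4, -0.7, 0.2]
width: 0.542
gripper_force: 0.0
[0.49357618 0.20679223 0.25500346] 1.7116860608809534
(np.float64(-0.001), np.float64(0.0002)) (np.float64(0.1002), np.float64(0.0001))
```

View pics/crop9.png

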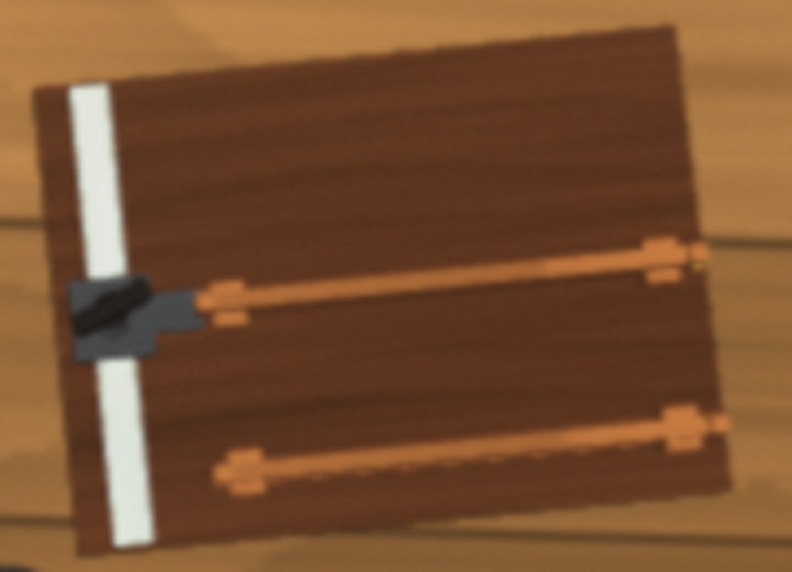

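The rails are now 101 mm apart, the brass line is covered in the picture, and the knob is tight. Next I'll measure the strips.

```bash
cat > strips.py <<'E'
from v import *
def strips(i,c,z=.01,ymax=285):
    h=cv2.cvtColor(i,cv2.COLOR_BGR2HSV); m=cv2.inRange(h,(14,60,185),(30,160,255))
    m[ymax:]=0; m=cv2.morphologyEx(m,cv2.MORPH_CLOSE,np.ones((7,7),np.uint8)) if 0 else m
    ct,hi=cv2.findContours(m,cv2.RETR_EXTERNAL,cv2.CHAIN_APPROX_NONE); out=[]
    for k in ct:
        if cv2.contourArea(k)<800: continue
        P=np.array([onz(c,q,z)[:2] for q in k[:,0]],np.float32)*1000
        (cx,cy),(w,l),a=cv2.minAreaRect(P)
        if w>l: w,l,a=l,w,a+90
        out.append((cx,cy,l,w,(a+90)%180,k[:,0].mean(0)))
    return m,sorted(out,key=lambda o:o[0])
E
python3 - <<'E'
from strips import *
for n in("w7","w8"):
    d=np.load(n+".npz");c=mkcam(d["p"],d["R"]);i=cv2.imread(f"pics/{n}.png")
    h=cv2.cvtColor(i,cv2.COLOR_BGR2HSV)
    if n=="w7": print(h[100,222],h[60,233],h[130,325],h[150,270],h[230,450],h[120,40],h[100,380],h[180,408])
    for o in strips(i,c)[1]: print(n,np.round(o[:5],1),o[5].round(0))
E
```

```text
[ 19 122 243] [ 23 109 252] [ 19 122 240] [ 15 150 207] [ 16 151 226] [ 15 151 209] [ 17 127 233] [ 15 131 154]
w7 [ 31.9 390.  204.2  44.3 102.1] [ 4. 57.]
w7 [133.2 254.  444.2 171.7  90. ] [ 53. 133.]
w7 [318.4 139.2 175.  141.7  94. ] [149. 218.]
w7 [341.8 337.6 210.8 112.1  90.1] [174.  89.]
w7 [488.7 428.4 162.9  56.8   1.2] [309.  18.]
w7 [491.  239.1 308.7 172.   91.4] [283. 160.]
w7 [671.  305.4 414.9 178.2  90.1] [429. 144.]
w7 [853.5 353.1 469.6 173.5  90. ] [543. 144.]
w8 [136.8 325.5 433.1 170.6  89.7] [ 42. 140.]
w8 [320.  273.7  83.4  57.5  88.3] [140. 190.]
w8 [321.3 185.9  71.9  63.4  90.3] [142. 260.]
w8 [363.8 361.9 259.3  71.7  90.6] [186. 114.]
w8 [4.814e+02 5.004e+02 1.403e+02 4.450e+01 4.000e-01] [303.  14.]
w8 [481.7 432.8 141.5  66.3 179.8] [290.  70.]
w8 [490.3 283.4 220.3 167.3  91.7] [289. 186.]
w8 [673.5 391.9 389.9 177.9  89.9] [439. 180.]
w8 [856.5 443.5 448.6 173.4  89.9] [570. 140.]
```

```bash
sed -i "s/(14,60,185),(30,160,255)/(12,60,140),(30,139,255)/; s/m=cv2.morphologyEx.*/m=cv2.morphologyEx(m,cv2.MORPH_OPEN,np.ones((3,3),np.uint8))/" strips.py
python3 - <<'E'
from strips import *
for n in("w7","w8"):
    d=np.load(n+".npz");c=mkcam(d["p"],d["R"]);i=cv2.imread(f"pics/{n}.png")
    for o in strips(i,c)[1]: print(n,np.round(o[:5],1),o[5].round(0))
E
```

```text
w7 [426.4 287.8 200.2  41.8  93.1] [229. 121.]
w7 [546.1 264.4 199.7  40.2  93.6] [324. 150.]
w7 [604.  299.7 200.5  40.9  91.8] [375. 129.]
w7 [653.6 236.3 199.9  41.4  90.8] [407. 185.]
w8 [429.3 285.6 200.5  41.4  93. ] [227. 189.]
w8 [547.9 276.2 171.2  40.5  93.7] [329. 211.]
w8 [606.8 297.7 199.8  40.9  91.8] [383. 199.]
w8 [656.5 268.8 130.1  40.7  90.6] [418. 236.]
```

```bash
python3 -c "
from h import *
goto([.428,.2865,.024],np.radians(93.0))"
```

```text
t=17.6 tool dxyz mm [ 90.7 -54.4 230.7] | rz 0.085, after turn dxyz [ 85.8 -61.9 230.7]
```

```bash

python3 -m pendant '[0,0,0,0,0,0.085,0.05,0.043,-0.031,0.02,0,0,0,0.035,0.043,-0.031,0.04,0,0,0,0.035,0,0,0.05,0,0,0,0.03,0,0,0.05,0,0,0,0.03,0,0,0.02,0,0,0,0.03,0,0,0,0,0,0,0.03]' 25
python3 - <<'E'
from strips import *
goto([.428,.2865,.024],np.radians(93.0))
i,c=shot("wrist","pics/w10.png")
for o in strips(i,c,.01,300)[1]: print(np.round(o[:5],1),o[5].round(0))
E
```

```text
clock: 18.42
position: [0.431, 0.2804, 0.0757]
ee_rot: [-2.168, -2.273, 0.006]
force: [-0.8, -0.1, 1.4]
width: 0.332
gripper_force: 0.0
t=18.4 tool dxyz mm [ 6.4 -2.5 51.6] | rz -0.005, after turn dxyz [ 6.4 -2.5 51.6]
[425.1 320.9 133.7  39.7  93.2] [314. 189.]
[544.1 309.8 108.8  40.1  93.7] [498. 224.]
[607.  328.2 143.3  45.9  91.6] [573. 203.]
[654.4 301.8  69.2  40.1  90.7] [610. 238.]
```

```bash

python3 -m pendant '[0.007,-0.003,0.03,0,0,0,0.03,0,0,0.018,0,0,0,0.03,0,0,0.004,0,0,0,0.03,0,0,0,0,0,0,0,0,0,0,0,0,0,0,0,0,0,0,0,0,0,0,0,0,0,0,0,0]' 25
python3 -c "
from h import *
p=pose();print(p[1],p[3])"
python3 -m pendant '[0,0,-0.02,0,0,0,0,0,0,-0.06,0,0,0,0,0,0,-0.06,0,0,0,0,0,0,-0.06,0,0,0.1,0,0,0,0,0,0,0.17,0,0,0,0,0,0,0.17,0,0,0,0,0,0,0.17,0,0,0,0,0,0,0.17,0,0,0,0,0,0,0.17,0,0,0,0,0,0,0.17,0]'
python3 -m pendant '[0,0,0,0,0,0.17,0,0,0,0,0,0,0.17,0,0,0,0,0,0,0.035,0,0,0,0,0,0,0,0]'
python3 -c "
from h import *
goto(rk(.0506,-.099,.099),np.radians(7.38))"
```

```text
clock: 19.35
position: [0.4285, 0.2893, 0.0258]
ee_rot: [2.166, 2.275, 0.002]
force: [-1.0, -1.4, 5.8]
width: 0.126
gripper_force: 25.0
[0.42851272 0.28933406 0.02579582] 1.6196749157271342
clock: 20.6
position: [0.4278, 0.289, 0.2251]
ee_rot: [3.046, 0.768, -0.0]
force: [0.5, 0.4, -0.1]
width: 0.125
gripper_force: 25.0
clock: 21.1
position: [0.4279, 0.2892, 0.2251]
ee_rot: [3.135, 0.201, -0.0]
force: [-1.4, 0.3, -0.2]
width: 0.125
gripper_force: 25.0
t=21.1 tool dxyz mm [  9.  596.2 126.2] | rz -0.001, after turn dxyz [  8.4 596.2 126.2]
```

```bash

python3 -m pendant '[0.001,0.0596,0,0,0,0,0,0.001,0.0596,0,0,0,0,0,0.001,0.0596,0,0,0,0,0,0.001,0.0596,0,0,0,0,0,0.001,0.0596,0,0,0,0,0,0.001,0.0596,0,0,0,0,0,0.001,0.0596,0,0,0,0,0,0.001,0.0596,0,0,0,0,0,0.001,0.0596,0,0,0,0,0,0,0.0596,0,0,0,0,0]'
python3 -m pendant '[0,0,0.04,0,0,0,0,0,0,0.04,0,0,0,0,0,0,0,0,0,0,0]'
python3 -c "
from h import *
goto(rk(.052,-.099,.101),np.radians(7.38));print(observe()['width'])
shot('wrist','pics/w11.png')"
```

```text
clock: 22.35
position: [0.5112, -0.303, 0.2251]
ee_rot: [-3.135, -0.201, -0.001]
force: [1.1, 0.3, -0.6]
width: 0.131
gripper_force: 25.0
clock: 22.72
position: [0.509, -0.3002, 0.1423]
ee_rot: [-3.132, -0.199, 0.008]
force: [-0.1, 0.2, 0.1]
width: 0.127
gripper_force: 25.0
t=22.7 tool dxyz mm [ 5.3  1.5 41.3] | rz -0.002, after turn dxyz [ 5.3  1.5 41.3]
0.12691854277342324
```

```bash

python3 -m pendant '[0.005,0.0015,0.02,0,0,0,0,0,0,0.014,0,0,0,0,0,0,0.005,0,0,0,0,0,0,0,0,0,0,0]'
python3 -c "
from h import *
goto(rk(.052,-.099,.101),np.radians(7.38));print(observe()['force'])"
```

```text
clock: 23.28
position: [0.5161, -0.3019, 0.1059]
ee_rot: [-3.135, -0.196, 0.001]
force: [0.4, 0.6, -1.3]
width: 0.128
gripper_force: 25.0
t=23.3 tool dxyz mm [-1.7 -1.3  4.9] | rz -0.004, after turn dxyz [-1.7 -1.3  4.9]
[ 0.3959706   0.61187715 -1.25657457]
```

```bash

python3 -m pendant '[-0.001,-0.001,0.003,0,0,0,0,0,0,0.002,0,0,0,0,0,0,0,0,0,0,0]'
python3 -m pendant '[0,0,0,0,0,0,0.028,0,0,0,0,0,0,0.028,0,0,-0.01,0,0,0,0.028,0,0,-0.05,0,0,0,0.028,0,0,-0.06,0,0,0,0.028,0,0,-0.06,0,0,0,0.028]'
python3 - <<'E'
from strips import *
i,c=shot("wrist","pics/w12.png")
for o in strips(i,c,.085,330)[1]: print(np.round(o[:5],1),tork(np.r_[o[0]/1000,o[1]/1000,0]).round(4),o[5].round(0))
E
python3 -m pendant '[0.01,-0.056,0,0,0,0,0.03,0.01,-0.056,0,0,0,0,0.03,0.01,-0.056,0,0,0,0,0.03,0.01,-0.056,0,0,0,0,0.03,0.01,-0.056,0,0,0,0,0.03,0.01,-0.056,0,0,0,0,0.03,0.01,-0.056,0,0,0,0,0.03,0.01,-0.056,0,0,0,0,0.03,0.01,-0.056,0,0,0,0,0.03]'
python3 -m pendant '[0,0,0,0,0,-0.167,0.03,0,0,0,0,0,-0.167,0.03,0,0,0,0,0,-0.167,0.03,0,0,0,0,0,-0.167,0.03,0,0,0,0,0,-0.167,0.03,0,0,0,0,0,-0.167,0.03,0,0,0,0,0,-0.167,0.03,0,0,0,0,0,-0.167,0.03,0,0,0,0,0,-0.167,0.03,0,0,0,0,0,0,0.03]'
python3 - <<'E'
from strips import *
i,c=shot("wrist","pics/w13.png");p=pose();print(p[1],p[3])
for o in strips(i,c)[1]: print(np.round(o[:5],1),o[5].round(0))
i,c=shot("top","pics/top13.png")
for o in strips(i,c,.085,480)[1]: print("top",np.round(o[:5],1),tork(np.r_[o[0]/1000,o[1]/1000,0]).round(4),o[5].round(0))
goto([.547,.2634,.024],np.radians(93.6))
E
```

```text
clock: 23.65
position: [0.5151, -0.3011, 0.1011]
ee_rot: [3.135, 0.196, 0.0]
force: [1.4, -0.1, -1.8]
width: 0.128
gripper_force: 25.0
clock: 24.4
position: [0.5149, -0.3009, 0.2838]
ee_rot: [3.135, 0.196, 0.001]
force: [1.0, 0.3, -1.1]
width: 0.303
gripper_force: 0.0
[ 512.  -300.9  199.4   40.     7.2] [ 0.0498 -0.0988  0.    ] [319. 208.]
[ 564.8 -571.7   86.7   23.9    1.8] [ 0.0674 -0.3741  0.    ] [566. 202.]
[ 567.2 -648.3   87.2   26.6    1.6] [ 0.0599 -0.4504  0.    ] [610. 210.]
clock: 25.58
position: [0.5418, 0.2119, 0.2818]
ee_rot: [-3.135, -0.195, -0.002]
force: [1.5, -0.4, -0.1]
width: 0.327
gripper_force: 0.0
clock: 26.82
position: [0.5418, 0.21, 0.2814]
ee_rot: [2.159, 2.282, 0.0]
force: [0.6, -0.0, -0.4]
width: 0.33
gripper_force: 0.0
[0.54181586 0.21004195 0.28135663] 1.6237785691448112
[547.  263.8 199.5  39.3  93.7] [327. 151.]
[604.7 299.7 200.3  40.4  91.9] [380. 126.]
[654.9 236.2 199.7  40.7  90.7] [417. 181.]
top [  31.3 -714.8  168.6  144.8   11. ] [-0.4801 -0.4474  0.    ] [595. 427.]
top [ 511.2 -299.3  198.5   38.9    7.2] [ 0.0492 -0.0971  0.    ] [443. 239.]
top [667.1 668.4  97.2  80.1   4.3] [0.3281 0.8425 0.    ] [ 69. 168.]
top [703.  645.3 327.3 136.5   4.3] [0.3608 0.8151 0.    ] [ 90. 166.]
t=26.9 tool dxyz mm [ 53.    7.9 257.3] | rz -0.010, after turn dxyz [ 52.9   8.5 257.3]
```

Strip 1 lies square and centred at rack (0.050, -0.099). Next is strip 2.

```bash

python3 -m pendant '[0.053,0.0055,0,0,0,-0.01,0.03,0,0,0.06,0,0,0,0.03,0,0,0.06,0,0,0,0.03,0,0,0.06,0,0,0,0.03,0,0,0.03,0,0,0,0.03,0,0,0,0,0,0,0.03]' 25
python3 -c "
from h import *
goto([.547,.2638,.025],np.radians(93.7))"
```

```text
clock: 27.68
position: [0.5429, 0.2624, 0.069]
ee_rot: [-2.148, -2.291, 0.007]
force: [0.1, -0.3, -0.4]
width: 0.324
gripper_force: 0.0
t=27.7 tool dxyz mm [ 1.2  4.4 44. ] | rz 0.000, after turn dxyz [ 1.2  4.4 44. ]
```

```bash

python3 -m pendant '[0.001,0.004,0.025,0,0,0,0.03,0,0,0.015,0,0,0,0.03,0,0,0.003,0,0,0,0.03,0,0,0,0,0,0,0,0,0,0,0,0,0,0,0,0,0,0,0,0,0,0,0,0,0,0,0,0]' 25
python3 -c "
from h import *
p=pose();print(p[1],p[3])"
python3 -m pendant '[0,0,-0.02,0,0,0,0,0,0,-0.06,0,0,0,0,0,0,-0.06,0,0,0,0,0,0,-0.06,0,0,0.146,0,0,0,0,0,0,0.17,0,0,0,0,0,0,0.17,0,0,0,0,0,0,0.17,0,0,0,0,0,0,0.17,0,0,0,0,0,0,0.17,0,0,0,0,0,0,0.17,0]'
python3 -m pendant '[0,0,0,0,0,0.17,0,0,0,0,0,0,0.17,0,0,0,0,0,0,0,0]'
python3 -m pendant '[-0.0118,0.0544,0,0,0,0,0,-0.0118,0.0544,0,0,0,0,0,-0.0118,0.0544,0,0,0,0,0,-0.0118,0.0544,0,0,0,0,0,-0.0118,0.0544,0,0,0,0,0,-0.0118,0.0544,0,0,0,0,0,-0.0118,0.0544,0,0,0,0,0,-0.0118,0.0544,0,0,0,0,0,-0.0118,0.0544,0,0,0,0,0,0,0,0,0,0,0,0]'
python3 -c "
from h import *
goto(rk(.0506,-.033,.101),np.radians(7.38));print(observe()['width'])"
```

```text
clock: 28.55
position: [0.5486, 0.2649, 0.0289]
ee_rot: [2.146, 2.294, 0.002]
force: [-0.5, -0.8, 6.0]
width: 0.13
gripper_force: 25.0
[0.54855202 0.26491714 0.02890731] 1.6375717191024848
clock: 29.8
position: [0.5478, 0.265, 0.2293]
ee_rot: [-3.056, -0.726, -0.001]
force: [-0.4, 0.2, -1.4]
width: 0.125
gripper_force: 25.0
clock: 30.18
position: [0.5478, 0.2651, 0.2292]
ee_rot: [-3.134, -0.209, -0.001]
force: [0.4, -0.4, -0.6]
width: 0.126
gripper_force: 25.0
clock: 31.42
position: [0.5056, -0.2401, 0.2284]
ee_rot: [3.133, 0.201, -0.001]
force: [-0.1, 0.4, -0.8]
width: 0.126
gripper_force: 25.0
t=31.4 tool dxyz mm [ -0.6  -4.9 127.4] | rz -0.000, after turn dxyz [ -0.6  -4.9 127.4]
0.12611525723613054
```

```bash

python3 -m pendant '[0.001,-0.005,0.04,0,0,0,0,0,0,0.04,0,0,0,0,0,0,0.03,0,0,0,0,0,0,0,0,0,0,0,0,0,0,0,0,0,0]'
python3 -c "
from h import *
goto(rk(.0516,-.033,.104),np.radians(7.38));print(observe()['width'])"
```

```text
clock: 32.05
position: [0.5084, -0.2293, 0.1195]
ee_rot: [3.134, 0.21, 0.003]
force: [0.5, -0.1, -0.3]
width: 0.13
gripper_force: 25.0
t=32.0 tool dxyz mm [-3.9  5.7 15.5] | rz 0.005, after turn dxyz [-3.9  5.7 15.5]
0.1300834741700891
```

```bash

python3 -m pendant '[-0.0035,0.005,0.011,0,0,0,0,0,0,0,0,0,0,0,0,0,0,0,0,0,0]'
python3 -c "
from h import *
goto(rk(.0516,-.033,.104),np.radians(7.38));print(observe()['width'])"
```

```text
clock: 32.42
position: [0.5048, -0.2351, 0.1074]
ee_rot: [3.135, 0.207, 0.0]
force: [-0.4, 0.1, -0.4]
width: 0.13
gripper_force: 25.0
t=32.4 tool dxyz mm [0.5 0.4 3.4] | rz 0.003, after turn dxyz [0.5 0.4 3.4]
0.13003314952667028
```

```bash

python3 -m pendant '[0,0,0.003,0,0,0,0,0,0,0,0,0,0,0,0,0,0,0,0,0,0.028,0,0,0,0,0,0,0.028,0,0,-0.01,0,0,0,0.028,0,0,-0.05,0,0,0,0.028,0,0,-0.06,0,0,0,0.028,0,0,-0.06,0,0,0,0.028]'
python3 - <<'E'
from strips import *
i,c=shot("wrist","pics/w14.png")
for o in strips(i,c,.085,330)[1]: print(np.round(o[:5],1),tork(np.r_[o[0]/1000,o[1]/1000,0]).round(4),o[5].round(0))
E
python3 -m pendant '[0.0115,-0.0546,0,0,0,0,0.03,0.0115,-0.0546,0,0,0,0,0.03,0.0115,-0.0546,0,0,0,0,0.03,0.0115,-0.0546,0,0,0,0,0.03,0.0115,-0.0546,0,0,0,0,0.03,0.0115,-0.0546,0,0,0,0,0.03,0.0115,-0.0546,0,0,0,0,0.03,0.0115,-0.0546,0,0,0,0,0.03]'
python3 -m pendant '[0,0,0,0,0,-0.165,0.03,0,0,0,0,0,-0.165,0.03,0,0,0,0,0,-0.165,0.03,0,0,0,0,0,-0.165,0.03,0,0,0,0,0,-0.165,0.03,0,0,0,0,0,-0.165,0.03,0,0,0,0,0,-0.165,0.03,0,0,0,0,0,-0.165,0.03,0,0,0,0,0,-0.165,0.03,0,0,0,0,0,0,0.03]'
python3 - <<'E'
from strips import *
i,c=shot("wrist","pics/w15.png");p=pose();print(p[1],p[3])
S=strips(i,c)[1]
for o in S: print(np.round(o[:5],1),o[5].round(0))
for o in S: goto([o[0]/1000,o[1]/1000,.025],np.radians(o[4]))
i,c=shot("top")
for o in strips(i,c,.085,480)[1]:
    if o[3]<60: print("top",np.round(o[:5],1),tork(np.r_[o[0]/1000,o[1]/1000,0]).round(4),o[5].round(0))
E
```

```text
clock: 33.42
position: [0.5044, -0.2348, 0.2868]
ee_rot: [3.135, 0.207, 0.001]
force: [0.5, -0.2, -0.6]
width: 0.304
gripper_force: 0.0
[ 503.  -234.4  198.5   39.8    7.6] [ 0.0495 -0.0317  0.    ] [319. 207.]
[ 520.  -299.4  184.1   41.3    7.4] [ 0.0579 -0.0983  0.    ] [388. 198.]
[ 563.4 -562.3   87.2   25.6    1.7] [ 0.0672 -0.3646  0.    ] [599. 205.]
[641.9 124.7 115.8  33.8  91. ] [0.2333 0.3066 0.    ] [31. 65.]
clock: 34.48
position: [0.5385, 0.2118, 0.2849]
ee_rot: [3.135, 0.206, 0.002]
force: [1.2, -0.0, 0.7]
width: 0.327
gripper_force: 0.0
clock: 35.72
position: [0.5386, 0.21, 0.2846]
ee_rot: [2.171, 2.27, 0.0]
force: [0.4, 1.0, 1.0]
width: 0.328
gripper_force: 0.0
[0.53856494 0.2099779  0.28447031] 1.6128130964423395
[605.  299.6 200.3  40.8  91.8] [381. 126.]
[654.4 236.3 199.8  41.6  90.8] [419. 180.]
t=35.8 tool dxyz mm [ 86.7  70.  259.5] | rz 0.011, after turn dxyz [ 87.5  69.  259.5]
t=35.8 tool dxyz mm [ 21.4 116.8 259.5] | rz 0.029, after turn dxyz [ 24.8 116.1 259.5]
top [ 501.7 -233.   198.6   39.     7.6] [ 0.0483 -0.0301  0.    ] [417. 242.]
top [ 511.2 -299.3  198.5   38.8    7.2] [ 0.0492 -0.0971  0.    ] [443. 239.]
```

```bash

python3 -m pendant '[0,0,0,0,0,0.029,0.03,0.0124,0.058,0,0,0,0,0.03,0.0124,0.058,0,0,0,0,0.03,0,0,0.06,0,0,0,0.03,0,0,0.06,0,0,0,0.03,0,0,0.06,0,0,0,0.03,0,0,0.03,0,0,0,0.03,0,0,0,0,0,0,0.03]' 25
python3 -c "
from h import *
goto([.6548,.2363,.026],np.radians(90.8))"
```

```text
clock: 36.83
position: [0.6525, 0.236, 0.0714]
ee_rot: [-2.204, -2.237, 0.008]
force: [0.1, 0.5, 0.8]
width: 0.329
gripper_force: 0.0
t=36.8 tool dxyz mm [ 0.4  2.5 45.4] | rz 0.001, after turn dxyz [ 0.4  2.5 45.4]
```

```bash

python3 -m pendant '[0,0.0025,0.025,0,0,0,0.03,0,0,0.016,0,0,0,0.03,0,0,0.004,0,0,0,0.03,0,0,0,0,0,0,0,0,0,0,0,0,0,0,0,0,0,0,0,0,0,0,0,0,0,0,0,0]' 25
python3 -c "
from h import *
p=pose();print(p[1],p[3])"
python3 -m pendant '[0,0,-0.02,0,0,0,0,0,0,-0.06,0,0,0,0,0,0,-0.06,0,0,0,0,0,0,-0.06,0,0,0.096,0,0,0,0,0,0,0.17,0,0,0,0,0,0,0.17,0,0,0,0,0,0,0.17,0,0,0,0,0,0,0.17,0,0,0,0,0,0,0.17,0,0,0,0,0,0,0.17,0]'
python3 -m pendant '[0,0,0,0,0,0.17,0,0,0,0,0,0,0.17,0,0,0,0,0,0,0,0]'
python3 -m pendant '[-0.0262,0.0478,0,0,0,0,0,-0.0262,0.0478,0,0,0,0,0,-0.0262,0.0478,0,0,0,0,0,-0.0262,0.0478,0,0,0,0,0,-0.0262,0.0478,0,0,0,0,0,-0.0262,0.0478,0,0,0,0,0,-0.0262,0.0478,0,0,0,0,0,-0.0262,0.0478,0,0,0,0,0,0,0,0,0,0,0,0,0,0,0,0,0,0,0]'
python3 -c "
from h import *
goto(rk(.052,.033,.101),np.radians(7.38));print(observe()['width'])"
```

```text
clock: 37.7
position: [0.657, 0.2372, 0.0299]
ee_rot: [2.202, 2.24, 0.002]
force: [-1.0, 0.2, 4.7]
width: 0.124
gripper_force: 25.0
[0.65700754 0.23720579 0.02986948] 1.5876311821581168
clock: 38.95
position: [0.6563, 0.2372, 0.2303]
ee_rot: [-3.056, -0.726, -0.001]
force: [-0.1, -0.8, -0.4]
width: 0.129
gripper_force: 25.0
clock: 39.33
position: [0.6564, 0.2373, 0.2302]
ee_rot: [-3.134, -0.209, -0.001]
force: [0.3, 0.8, -1.5]
width: 0.128
gripper_force: 25.0
clock: 40.58
position: [0.4993, -0.169, 0.2296]
ee_rot: [-3.134, -0.211, -0.001]
force: [-0.5, 1.0, -1.0]
width: 0.13
gripper_force: 25.0
t=40.6 tool dxyz mm [ -2.3   0.6 128.6] | rz 0.006, after turn dxyz [ -2.3   0.7 128.6]
0.12964933370406131
```

```bash

python3 -m pendant '[-0.002,0,0.04,0,0,0.006,0,0,0,0.04,0,0,0,0,0,0,0.03,0,0,0,0,0,0,0,0,0,0,0,0,0,0,0,0,0,0]'
python3 -c "
from h import *
goto(rk(.052,.033,.105),np.radians(7.38));print(observe()['width'])"
```

```text
clock: 41.2
position: [0.4982, -0.169, 0.1202]
ee_rot: [-3.135, -0.201, -0.002]
force: [0.4, -0.2, -1.0]
width: 0.127
gripper_force: 25.0
t=41.2 tool dxyz mm [-1.1  0.8 15.2] | rz -0.001, after turn dxyz [-1.1  0.8 15.2]
0.12672856547322636
```

```bash

python3 -m pendant '[-0.001,0.0008,0.011,0,0,0,0,0,0,0.0038,0,0,0,0,0,0,0,0,0,0,0]'
python3 -m pendant '[0,0,0,0,0,0,0.028,0,0,0,0,0,0,0.028,0,0,-0.01,0,0,0,0.028,0,0,-0.05,0,0,0,0.028,0,0,-0.06,0,0,0,0.028,0,0,-0.06,0,0,0,0.028]'
python3 -m pendant '[0.013,-0.053,0,0,0,0,0.03,0.013,-0.053,0,0,0,0,0.03,0.013,-0.053,0,0,0,0,0.03,0.013,-0.053,0,0,0,0,0.03,0.013,-0.053,0,0,0,0,0.03,0.013,-0.053,0,0,0,0,0.03,0.013,-0.053,0,0,0,0,0.03]'
python3 -m pendant '[0,0,0,0,0,-0.165,0.03,0,0,0,0,0,-0.165,0.03,0,0,0,0,0,-0.165,0.03,0,0,0,0,0,-0.165,0.03,0,0,0,0,0,-0.165,0.03,0,0,0,0,0,-0.165,0.03,0,0,0,0,0,-0.165,0.03,0,0,0,0,0,-0.165,0.03,0,0,0,0,0,-0.165,0.03,0,0,0,0,0,0,0.03]'
python3 - <<'E'
from strips import *
i,c=shot("wrist","pics/w17.png");p=pose();print(p[1],p[3])
S=strips(i,c)[1]
for o in S: print(np.round(o[:5],1),o[5].round(0))
for o in S: goto([o[0]/1000,o[1]/1000,.025],np.radians(o[4]))
i,c=shot("top")
for o in strips(i,c,.085,480)[1]:
    if o[3]<60: print("top",np.round(o[:5],1),tork(np.r_[o[0]/1000,o[1]/1000,0]).round(4),o[5].round(0))
E
```

```text
clock: 41.58
position: [0.4963, -0.1709, 0.1047]
ee_rot: [3.135, 0.197, 0.001]
force: [-1.1, -0.2, 3.5]
width: 0.127
gripper_force: 25.0
clock: 42.32
position: [0.4958, -0.1707, 0.2869]
ee_rot: [3.135, 0.198, 0.001]
force: [1.4, -0.6, 0.0]
width: 0.304
gripper_force: 0.0
clock: 43.2
position: [0.54, 0.2102, 0.2851]
ee_rot: [3.135, 0.197, 0.001]
force: [0.6, -0.6, -0.5]
width: 0.328
gripper_force: 0.0
clock: 44.45
position: [0.5399, 0.2084, 0.2847]
ee_rot: [2.178, 2.264, 0.0]
force: [1.4, 0.6, 0.4]
width: 0.327
gripper_force: 0.0
[0.53997347 0.20847508 0.28464155] 1.6068572821917972
[604.7 299.8 199.5  40.9  92.1] [380. 124.]
t=44.5 tool dxyz mm [ 88.9  68.  259.7] | rz 0.000, after turn dxyz [ 88.9  68.  259.7]
top [ 492.7 -169.4  198.7   39.     7.1] [0.0475 0.0341 0.    ] [392. 244.]
top [ 501.7 -233.   198.1   39.     7.4] [ 0.0483 -0.0302  0.    ] [417. 242.]
top [ 511.1 -299.3  198.2   38.8    7.1] [ 0.0491 -0.0971  0.    ] [443. 239.]
```

```bash

python3 -m pendant '[0.0445,0.034,0,0,0,0,0.03,0.0445,0.034,0,0,0,0,0.03,0,0,0.06,0,0,0,0.03,0,0,0.06,0,0,0,0.03,0,0,0.06,0,0,0,0.03,0,0,0.03,0,0,0,0.03,0,0,0,0,0,0,0.03]' 25
python3 -c "
from h import *
goto([.605,.2998,.026],np.radians(92))"
```

```text
clock: 45.42
position: [0.6029, 0.2991, 0.0718]
ee_rot: [-2.179, -2.262, 0.008]
force: [1.1, 0.8, 1.2]
width: 0.327
gripper_force: 0.0
t=45.4 tool dxyz mm [ 0.7  2.3 45.8] | rz 0.003, after turn dxyz [ 0.7  2.3 45.8]
```

```bash

python3 -m pendant '[0.0005,0.002,0.025,0,0,0,0.03,0,0,0.016,0,0,0,0.03,0,0,0.004,0,0,0,0.03,0,0,0,0,0,0,0,0,0,0,0,0,0,0,0,0,0,0,0,0,0,0,0,0,0,0,0,0]' 25
python3 -c "
from h import *
p=pose();print(p[1],p[3])"
python3 -m pendant '[0,0,-0.02,0,0,0,0,0,0,-0.06,0,0,0,0,0,0,-0.06,0,0,0,0,0,0,-0.06,0,0,0.117,0,0,0,0,0,0,0.17,0,0,0,0,0,0,0.17,0,0,0,0,0,0,0.17,0,0,0,0,0,0,0.17,0,0,0,0,0,0,0.17,0,0,0,0,0,0,0.17,0]'
python3 -m pendant '[0,0,0,0,0,0.17,0,0,0,0,0,0,0.17,0,0,0,0,0,0,0,0]'
python3 -m pendant '[-0.0209,0.0483,0,0,0,0,0,-0.0209,0.0483,0,0,0,0,0,-0.0209,0.0483,0,0,0,0,0,-0.0209,0.0483,0,0,0,0,0,-0.0209,0.0483,0,0,0,0,0,-0.0209,0.0483,0,0,0,0,0,-0.0209,0.0483,0,0,0,0,0,-0.0209,0.0483,0,0,0,0,0,0,0,0,0,0,0,0,0,0,0,0,0,0,0]'
python3 -c "
from h import *
goto(rk(.0528,.099,.105),np.radians(7.38));print(observe()['width'])"
```

```text
clock: 46.3
position: [0.6068, 0.3012, 0.0302]
ee_rot: [2.177, 2.265, 0.002]
force: [-0.1, -0.3, 5.8]
width: 0.128
gripper_force: 25.0
[0.60675857 0.30118002 0.03023508] 1.610453190532253
clock: 47.55
position: [0.606, 0.3011, 0.2305]
ee_rot: [-3.055, -0.729, -0.001]
force: [-0.2, 0.4, -0.6]
width: 0.127
gripper_force: 25.0
clock: 47.92
position: [0.606, 0.3012, 0.2304]
ee_rot: [-3.134, -0.213, -0.001]
force: [0.2, 0.6, -0.4]
width: 0.128
gripper_force: 25.0
clock: 49.18
position: [0.4923, -0.1038, 0.2298]
ee_rot: [-3.134, -0.214, -0.001]
force: [0.7, 0.9, -1.7]
width: 0.126
gripper_force: 25.0
t=49.2 tool dxyz mm [ -2.9   0.2 124.8] | rz 0.008, after turn dxyz [ -2.9   0.2 124.8]
0.1257583816183971
```

```bash

python3 -m pendant '[-0.0025,0,0.04,0,0,0.008,0,0,0,0.04,0,0,0,0,0,0,0.03,0,0,0,0,0,0,0,0,0,0,0,0,0,0,0,0,0,0]'
python3 -c "
from h import *
goto(rk(.0528,.099,.105),np.radians(7.38));print(observe()['width'])"
```

```text
clock: 49.8
position: [0.4907, -0.1037, 0.1204]
ee_rot: [-3.135, -0.201, -0.002]
force: [-0.0, -0.2, 0.6]
width: 0.13
gripper_force: 25.0
t=49.8 tool dxyz mm [-1.2  0.5 15.4] | rz -0.001, after turn dxyz [-1.2  0.5 15.4]
0.1298367586415431
```

```bash

python3 -m pendant '[-0.001,0.0005,0.011,0,0,0,0,0,0,0.0038,0,0,0,0,0,0,0,0,0,0,0]'
python3 -m pendant '[0,0,0,0,0,0,0.028,0,0,0,0,0,0,0.028,0,0,-0.01,0,0,0,0.028,0,0,-0.05,0,0,0,0.028,0,0,-0.06,0,0,0,0.028,0,0,-0.06,0,0,0,0.028]'
python3 -m pendant '[0,-0.055,0,0,0,0,0.03,0,-0.055,0,0,0,0,0.03,0,-0.055,0,0,0,0,0.03,0,-0.055,0,0,0,0,0.03,0,-0.055,0,0,0,0,0.03,0,-0.055,0,0,0,0,0.03,0,0,0,0,0,0,0.03]'
python3 - <<'E'
from strips import *
i,c=shot("top","pics/top20.png")
for o in strips(i,c,.085,480)[1]:
    if o[3]<60: print("top",np.round(o[:5],1),tork(np.r_[o[0]/1000,o[1]/1000,0]).round(4),o[5].round(0))
s,cs=shot("scene")
# height of strip tops across top+scene: print scene prediction for z=.085
cv2.imwrite("pics/fin.png",np.vstack([cv2.resize(i[150:300,270:520],(800,300))[:, :],cv2.resize(s[210:360,140:500],(800,300))]))
E
```

```text
clock: 50.18
position: [0.4889, -0.1054, 0.1049]
ee_rot: [3.135, 0.197, 0.001]
force: [-1.3, 0.4, 4.2]
width: 0.124
gripper_force: 25.0
clock: 50.92
position: [0.4883, -0.1052, 0.2871]
ee_rot: [-3.135, -0.198, -0.001]
force: [1.8, -0.3, -0.6]
width: 0.307
gripper_force: 0.0
clock: 51.8
position: [0.4457, 0.2268, 0.2853]
ee_rot: [-3.132, -0.209, -0.0]
force: [-0.5, -1.4, -0.2]
width: 0.327
gripper_force: 0.0
top [ 484.7 -103.8  198.5   38.7    7.1] [0.048  0.1002 0.    ] [366. 247.]
top [ 492.8 -169.1  198.3   38.7    7.3] [0.0477 0.0344 0.    ] [392. 244.]
top [ 501.9 -233.   198.4   38.8    7.7] [ 0.0485 -0.0301  0.    ] [417. 241.]
top [ 511.1 -299.3  198.2   38.8    7.2] [ 0.0491 -0.0971  0.    ] [443. 238.]
```

View pics/fin.png

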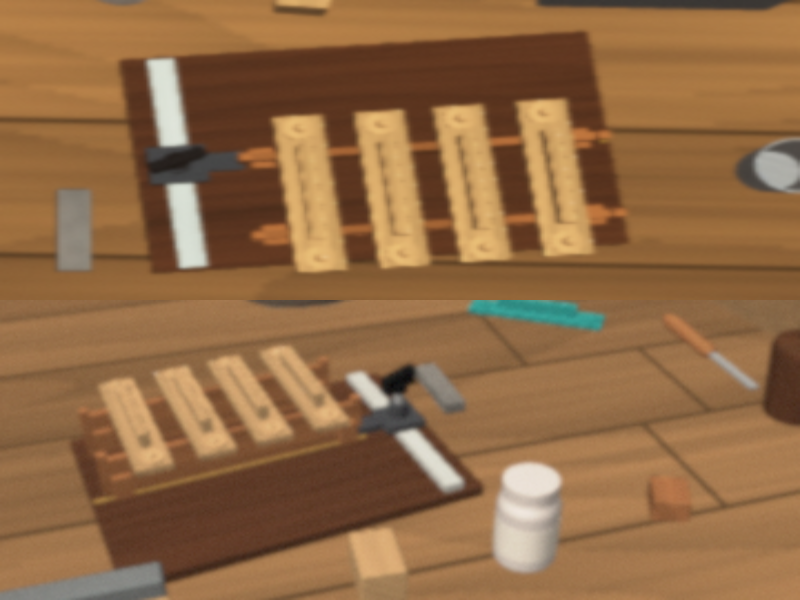

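All four strips lie rib up, square and separate across both rails, at (310,193), (390,190), (472,182) and (553,176) in the top half of the picture. The other things are where they were.

```bash
python3 -c "
from cell import *
print(sign_off())"
```

```text
the job is handed in; nothing more can be done
None
```

The rail is clamped over the brass line, with the rails measured at 101 mm apart. All four strips lie rib up across them, square, centred to within about 2 mm and not touching; I left the other things alone and handed the job in at about 52 s.

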